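# Hang the parts caddy on the spring-balanced arm

## Task

Pick up the blue parts caddy by its wooden grip and hang its steel crossbar in the orange V-notch at the end of the blue spring-balanced arm. The arm sinks under the load: ease it down slowly while still holding, and let go only when the arm carries the caddy's full weight and has settled, so that on release it neither drops nor springs up but just hangs there still. Never press or jerk the arm, keep the caddy upright, and leave everything else where it is.

Things in the scene. Friction and masses are not known exactly. Their poses are not given: they have to be found in the camera images.
- blue_caddy_grip (a point): Centre of the BLUE caddy's wooden grip: upright block 20 (caddy x) x 24 (y) x 46 mm tall, 141 mm above the caddy's underside, 36 mm above the crossbar. Grasp it here, best with fingers closing along y (the crossbar), which keeps them clear of the notch. z up. Caddy mass unknown, 0.23 to 0.74 kg: to be weighed or felt. A red caddy of the same shape is a bystander.
- blue_caddy_bar (a point): Centre of the blue caddy's crossbar: round steel, 7 mm diameter, 78 mm long along the caddy's y, 105 mm above its underside, carried by two flat uprights at y = +-37 mm. Axes as the grip's.
- blue_caddy_tray (a point): Centre of the blue caddy's tray, 18 mm above its underside: open tray 90 (x) x 70 (y) x 36 mm tall. Between its rim and the crossbar is a window 65 mm high, 70 mm wide; the end of the arm passes through it along the caddy's x, from either side (the caddy is alike both ways round).
- hook_arm: The sprung blue arm; origin: seat of its orange V-notch, where the crossbar's centre rests when hung. 45 degree walls, lips 11 mm higher and 18 mm either way along the arm; notch 16 mm wide; metal reaches 20 mm below the seat and 18 mm beyond it. Axes tilt with the arm: x from notch back to pivot, y level across the arm (as the seated bar), z up. Bring the bar in above the free end's lip, then lower.
- notch (a point): The same seat of the notch. Pivot 250 mm behind it along the arm's x; the notch sinks on a circle about it. Empty, the arm rests on its upper stop, rising 0.2 rad to the notch; it sinks about 16 mm per newton, so 35 to 115 mm by the caddy's mass; lower stop near 150 mm. Lightly damped: it bobs if let go off balance. It must never go faster than 60 mm/s here, nor be pressed with over 20 N.
- red_caddy_grip (a point): Centre of the grip of the red caddy, same shape as the blue one, a bystander.
- pin_block: Wooden bench block lying flat, 70 x 170 x 18 mm, origin under its centre; a bystander.
- spectacles: Amber spectacle frame lying on the bench, about 140 x 120 x 5 mm; a bystander.
- screw_jar: Small jar, 52 mm diameter, 70 mm tall, origin under its centre; a bystander.
- file_tool: Screwdriver with a wooden handle lying on the bench, about 200 mm long; a bystander.
- cup: White cup, 68 mm diameter, 75 mm tall, origin under its centre; a bystander.

How it is judged:
On the way:
1. the crossbar lies in the notch and the arm has sunk under it by at least 20 mm while the caddy is still held (distance between blue_caddy_bar and notch below 0.016 m and z of blue_caddy_bar in the frame of notch between -0.006 and 0.006 m and distance of notch from where it was at the start of the episode above 0.02 m and contact force between the fingers and blue_caddy above 1 N), for 0.2 s.
At the end, for the whole second after the job is handed in: The blue caddy hangs still (under 0.03 m/s) by its bar in the notch (6 mm in height, 16 mm in all), upright to 0.25 rad, clear of the bench, released; notch sunk over 25 mm and under 15 mm/s; red caddy within 20 mm, screwdriver 40 mm, other bystanders 30 mm of their places (distance between blue_caddy_bar and notch below 0.016 m and z of blue_caddy_bar in the frame of notch between -0.006 and 0.006 m and distance of notch from where it was at the start of the episode above 0.025 m and linear speed of hook_arm below 0.015 m/s and linear speed of blue_caddy below 0.03 m/s and angle between blue_caddy_grip's own z axis and vertical below 0.25 rad and height (world z) of blue_caddy_grip above 0.15 m and contact force between the fingers and blue_caddy below 0.1 N and distance of red_caddy_grip from where it was at the start of the episode below 0.02 m and distance of each of pin_block, spectacles, screw_jar, cup from where it was at the start of the episode below 0.03 m and distance of file_tool from where it was at the start of the episode below 0.04 m); the robot touches nothing.
It fails at once if the notch moves faster than 60 mm/s, down or up (load dropped, jerked, or sprung up on release) (linear speed of hook_arm above 0.06 m/s).
It fails at once if the caddy is pressed on the arm with more than 20 N (contact force between blue_caddy and hook_arm above 20 N).
It fails at once if the blue caddy is tipped by more than 0.5 rad (angle between blue_caddy_grip's own z axis and vertical above 0.5 rad).
It fails at once if a bystander is pushed away: the red caddy by over 20 mm, the screwdriver 40 mm, another 30 mm (distance of red_caddy_grip from where it was at the start of the episode above 0.02 m or distance of any of pin_block, spectacles, screw_jar, cup from where it was at the start of the episode above 0.03 m or distance of file_tool from where it was at the start of the episode above 0.04 m).
It also fails if it takes over 69 s, if anything falls off the work surface, if the arm or the gripper's body presses on something with over 40 N, if the wrist force passes 120 N, or if a joint passes its speed limit or range.

## Robot

A 6-joint arm with a two-finger parallel gripper is mounted at the origin on the work surface. World frame = base frame: x ahead of the robot, y to its left, z up, the work surface at z = 0. Lengths are in m, angles in rad, forces in N, time in s.
With the tool pointing down it reaches from about 0.15 to 0.775 m from the base axis. Payload 6.1 kg.
Tool frame: the origin (TCP) lies midway between the tips of the shut fingers; the grasp point (between the pads) lies 19 mm behind it (env.tcp_to_grasp is the distance from the TCP to the grasp point, in m); z points along the fingers, y is the line along which they close (so a half turn about z gives the same grasp; the last joint's range is limited). The gripper opens to 85 mm and grips with 20 to 120 N. Pads are 22 mm wide; open, the fingers measure 114 mm over their backs; the gripper's body (76 mm by 85 mm) begins 54 mm behind the grasp point. The pads swing forward as they close: fully open they stand 13 mm farther back than shut.
Start: joints at [-1.164, 0.126, -0.04, 1.405, 0, 1.571], TCP at [0.208, -0.482, 0.211] pointing down, gripper open.
Joint ranges: [-2.72, 2.72], [-0.95, 1.95], [-1.27, 1.35], [-1.78, 2.02], [-1.46, 1.47], [-3.14, 3.14]. Speed limits (rad/s): [2.39, 2.39, 3.01, 3.14, 3.14, 3.14].

## Interface

Orientations are given as a rotation vector (axis times angle).
In Python, from cell import get_state, optics, job, finder, env gives the robot as it stands.
- The arm moves only by the shell command python3 -m pendant 'ROWS' [FORCE]. ROWS is JSON, a list of rows, each an object of numbers: "wx", "wy", "wz": the turn, a rotation vector about the tool's x, y, z normalised to -1 to 1, where 1 is 45 degrees; "dx", "dy", "dz": the shift along the tool's x, y, z normalised to -1 to 1, where 1 is 0.5 m; "fingers": the gripper command: -1 is shut, 1 is fully open, values between are in proportion. A call has 1 to 20 rows; each row is the pose to reach, as a shift and turn from the pose commanded when the call began, along the tool's axes at that moment; what a row does not reach only later rows make up. A row lasts 1/8 s, in which the tool goes at most 62.5 mm and 10.7 degrees, less where a joint would pass 70% of its speed; a pose out of reach is approached as far as the arm can. A call with a number of a shift or a turn outside -1 to 1 is refused whole. A call with a gripper value outside its range is refused whole. The fingers move at their own pace and stop on an object; FORCE is the grip in N (left out, the last holds). Time passes only in rows, so rows that repeat a pose let the fingers close. It gives the time, the measured TCP pose, the force, the opening and the grip force at its end, in the units of the state.
- get_state(): the state, without advancing time (a new reading comes with each control period).
- optics.capture(name): name is "scene" or "top" or "wrist"; returns a dict with "pixels" (420x560x3 uint8, red, green, blue), "fx", "fy", "cx", "cy" (pixels), "view" (4x4, takes a point from world to camera coordinates). Camera axes: x right, y up, looking along -z (the intrinsics and any distortion apply to the point x, -y, -z); pixel columns grow to the right and rows downward; lengths in m; the calibration is good to about 2 mm. A picture is of the moment at which its call begins. There is no depth.
- job.job_done(): hands the job in; it is judged then, once.
Trained networks look in a picture, given as the dict that the camera call returned (one of the last four; its "shot" number tells which), for a name from the list of things; names that differ only in an ending like _2 or _b are one class to them, and where a whole thing is asked for, a point or a joint stands for the part that bears it (a point fixed in the world has none). Each returns a list of dicts, best first, with "score" (0 to 1); they miss things now and then, are a little off and sometimes report something else, mostly with a low value. They report only what shows in the picture. A call takes as long as a camera call.
- finder.recognise(picture, target): "bbox" ([left, top, right, bottom] in pixels, round what is visible of it).
- finder.masks_of(picture, target): "region" (420x560 bool, what is visible of it) and "bbox" ([left, top, right, bottom] in pixels, round what is visible of it).
- finder.mark_of(picture, target): "location" ([column, row] in pixels: a listed point, or the origin of a listed thing).
The state is a dict: "time": time; "joint_positions": joint angles; "joint_vel": joint speeds; "effort": joint torques, N m; "position": TCP position; "tool_rot": TCP orientation; "wrist_force": force on the tool from outside, world axes, zero at the start; "moment": the same for the moment, N m; "width": finger opening in m; "gripper_force": force on a finger pad.
Only numpy, scipy, OpenCV 4.12 (cv2) and the standard library are available. Lean on these libraries where they do the work, as an engineer would, in place of code of your own. Each camera call takes 0.05 s, during which the arm holds its last target. There are 200 camera calls.

## Working session

There is one attempt and no reset: what is moved stays moved. The work goes in short steps, Python scripts to look and compute and a shell command to move; the robot and the scene stay as the last step left them, time stands still between calls to the robot, and variables do not carry over. Pictures are saved under pics/ and viewed, at most 10 in all, crops included, and the job is handed in when it is done.

```bash
ls; mkdir -p pics; cat > h.py <<'E'
from cell import get_state, optics, job, finder, env
import numpy as np, cv2
from scipy.spatial.transform import Rotation as R
from scipy.optimize import least_squares
def proj(c,P):
    p=c['view']@np.append(P,1); return np.array([c['cx']+c['fx']*p[0]/-p[2], c['cy']+c['fy']*-p[1]/-p[2]])
def tri(obs):
    f=lambda P: np.concatenate([proj(c,P)-uv for c,uv in obs])
    s=least_squares(f,[0.45,0,0.1],loss='soft_l1'); return s.x,np.abs(s.fun).max()
def save(c,n): cv2.imwrite('pics/'+n,c['pixels'][:,:,::-1])
E
python3 - <<'E'
from h import *
s=get_state(); print({k:np.round(v,3) for k,v in s.items()}); print(env.tcp_to_grasp)
a,b=optics.capture('scene'),optics.capture('top')
print({k:v for k,v in a.items() if k not in('pixels','view')}.keys())
save(a,'s0.png');save(b,'t0.png')
for n in ['blue_caddy_grip','blue_caddy_bar','blue_caddy_tray','notch','hook_arm','red_caddy_grip','pin_block','spectacles','screw_jar','file_tool','cup']:
    A,B=finder.mark_of(a,n),finder.mark_of(b,n)
    print(n,[(np.round(x['location']),round(x['score'],2)) for x in A[:2]],[(np.round(x['location']),round(x['score'],2)) for x in B[:2]])
    if A and B:
        P,r=tri([(a,np.array(A[0]['location'])),(b,np.array(B[0]['location']))]); print('   ',P.round(3),r.round(1))
E
```

```text
pics
{'time': np.float64(0.0), 'joint_positions': array([-1.164,  0.126, -0.041,  1.405, -0.   ,  1.571]), 'joint_vel': array([ 0.001,  0.002, -0.001, -0.   , -0.001,  0.   ]), 'effort': array([ 1.0000e-03, -4.3592e+01,  3.5292e+01,  1.7000e-02,  0.0000e+00,
        0.0000e+00]), 'position': array([ 0.208, -0.482,  0.21 ]), 'tool_rot': array([-3.075e+00, -6.340e-01,  1.000e-03]), 'wrist_force': array([ 0.656, -0.083,  0.149]), 'moment': array([-0.03 , -0.037, -0.025]), 'gripper_force': np.float64(0.0), 'width': np.float64(0.085)}
0.0187
dict_keys(['fx', 'fy', 'cx', 'cy', 'shot'])
blue_caddy_grip [(array([382., 269.]), 0.63), (array([397., 353.]), 0.2)] [(array([171., 236.]), 0.68), (array([174., 237.]), 0.23)]
    [0.509 0.303 0.127] 0.6
blue_caddy_bar [(array([377., 272.]), 0.67)] [(array([177., 238.]), 0.75), (array([402., 224.]), 0.17)]
    [0.506 0.294 0.084] 0.9
blue_caddy_tray [(array([377., 285.]), 0.68), (array([303., 185.]), 0.32)] [(array([178., 236.]), 0.77)]
    [0.515 0.308 0.027] 0.9
notch [(array([304., 187.]), 0.61)] [(array([273., 210.]), 0.58)]
    [0.557 0.029 0.253] 3.4
hook_arm [(array([305., 187.]), 0.71)] [(array([270., 209.]), 0.77)]
    [0.556 0.037 0.263] 1.9
red_caddy_grip [(array([230., 139.]), 0.63)] [(array([400., 224.]), 0.63)]
    [ 0.541 -0.316  0.118] 1.3
pin_block [(array([326., 207.]), 0.67)] [(array([276., 263.]), 0.88)]
    [0.439 0.023 0.014] 0.2
spectacles [(array([193., 151.]), 0.64)] [(array([435., 198.]), 0.67)]
    [ 0.629 -0.444  0.007] 0.4
screw_jar [(array([317., 327.]), 0.6), (array([193., 154.]), 0.41)] [(array([183., 172.]), 0.9)]
    [0.71  0.293 0.02 ] 4.9
file_tool [(array([196., 152.]), 0.3)] [(array([126., 214.]), 0.9)]
    [0.503 0.278 0.589] 229.1
cup [(array([198., 202.]), 0.78), (array([230., 136.]), 0.66)] [(array([272., 209.]), 0.7), (array([374., 167.]), 0.61)]
    [0.573 0.028 0.191] 98.0
```

View pics/s0.png

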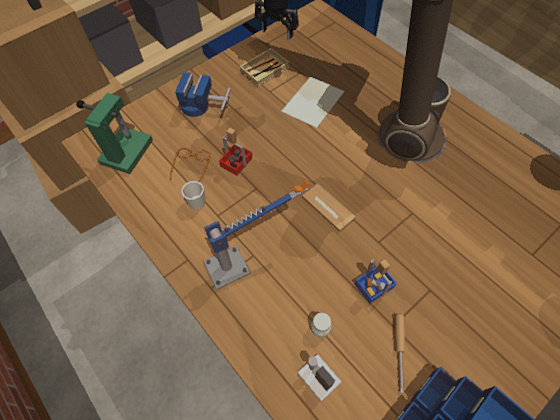

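View pics/t0.png

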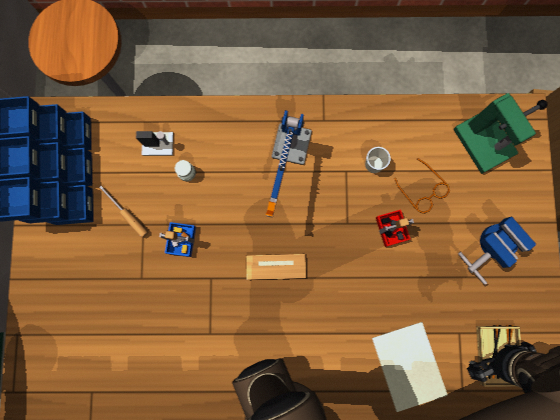

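The scene shows the blue caddy at about (376,282), with the orange notch at (303,187) and its pivot post at (218,235). In the top view the caddy is at (180,240) and the notch at (271,209), with the arm's free end towards the robot. The screwdriver is near the caddy on its left side (140,232). I'll move up and across for a wrist view.

```bash
cat >> h.py <<'E'
def rel(pos,Rt=None,s=None):
    "normalised shift and turn from the present pose to pos / orientation Rt"
    s=s or get_state(); R0=R.from_rotvec(s['tool_rot'])
    d=R0.inv().apply(np.array(pos)-s['position'])/0.5
    w=(R0.inv()*(Rt if Rt is not None else R0)).as_rotvec()/(np.pi/4)
    return 'd',d.round(4),'w',w.round(4)
def down(a):
    "tool down, tool y axis along azimuth a (world)"
    y=np.array([np.cos(a),np.sin(a),0]);z=np.array([0,0,-1.]);return R.from_matrix(np.c_[np.cross(y,z),y,z])
E
python3 - <<'E'
from h import *
s=get_state(); M=R.from_rotvec(s['tool_rot']).as_matrix(); print(M.round(3))
w=optics.capture('wrist'); V=np.linalg.inv(w['view'])
print('cam in tool',(M.T@(V[:3,3]-s['position'])).round(3),(M.T@V[:3,:3]).round(2),w['fx'],w['cx'],w['cy'])
b=optics.capture('top'); Vb=np.linalg.inv(b['view']);print('top cam',Vb.round(3)[:3])
m=finder.masks_of(b,'blue_caddy_tray')[0]['region'].astype(np.uint8);print(cv2.minAreaRect(cv2.findNonZero(m)))
print(rel([.36,-.1,.40]),rel([.40,.27,.40]))
E
```

```text
[[ 0.918  0.396  0.   ]
 [ 0.396 -0.918 -0.   ]
 [ 0.     0.    -1.   ]]
cam in tool [ 0.082 -0.    -0.163] [[-0.    0.95  0.31]
 [ 1.    0.   -0.  ]
 [-0.    0.31 -0.95]] 317.0476230454847 272.6153301769635 210.452875989694
top cam [[-3.00e-03  9.89e-01 -1.51e-01  3.74e-01]
 [-1.00e+00 -4.00e-03 -7.00e-03 -1.00e-03]
 [-7.00e-03  1.51e-01  9.88e-01  1.48e+00]]
((176.39547729492188, 238.40328979492188), (36.06133270263672, 33.69147872924805), 9.090277671813965)
('d', array([ 0.5821, -0.5814, -0.3784]), 'w', array([0., 0., 0.])) ('d', array([ 0.9484, -1.2294, -0.3784]), 'w', array([0., 0., 0.]))
```

```bash
python3 -m pendant '[{"dx":0,"dy":0,"dz":-0.3},{"dx":0,"dy":0,"dz":-0.378},{"dx":0.582,"dy":-0.581,"dz":-0.378},{"dx":0.582,"dy":-0.581,"dz":-0.378},{"dx":0.582,"dy":-0.581,"dz":-0.378},{"dx":0.582,"dy":-0.581,"dz":-0.378},{"dx":0.582,"dy":-0.581,"dz":-0.378},{"dx":0.582,"dy":-0.581,"dz":-0.378},{"dx":0.582,"dy":-0.581,"dz":-0.378},{"dx":0.582,"dy":-0.581,"dz":-0.378},{"dx":0.582,"dy":-0.581,"dz":-0.378},{"dx":0.582,"dy":-0.581,"dz":-0.378}]'
python3 - <<'E'
from h import *
w=optics.capture('wrist');save(w,'w1.png')
for n in ['notch','hook_arm']: print(n,[(np.round(x['location'],1),round(x['score'],2)) for x in finder.mark_of(w,n)[:2]])
print(rel([.44,.28,.38]),rel([.44,.28,.38],down(-1.57)),rel([.44,.0,.45]))
E
```

```text
notch []
hook_arm []
('d', array([ 1.0298, -1.216 , -0.3384]), 'w', array([0., 0., 0.])) ('d', array([ 1.0298, -1.216 , -0.3384]), 'w', array([-0.   ,  0.   ,  0.517])) ('d', array([ 0.8082, -0.7018, -0.4784]), 'w', array([0., 0., 0.]))$[0]: bad value
```

```bash
python3 -m pendant '[{"wx":0,"wy":0,"wz":0,"dx":0,"dy":0,"dz":-0.3,"fingers":1},{"wx":0,"wy":0,"wz":0,"dx":0,"dy":0,"dz":-0.378,"fingers":1},{"wx":0,"wy":0,"wz":0.3,"dx":0.582,"dy":-0.581,"dz":-0.378,"fingers":1},{"wx":0,"wy":0,"wz":0.517,"dx":0.582,"dy":-0.581,"dz":-0.378,"fingers":1},{"wx":0,"wy":0,"wz":0.517,"dx":0.582,"dy":-0.581,"dz":-0.378,"fingers":1},{"wx":0,"wy":0,"wz":0.517,"dx":0.582,"dy":-0.581,"dz":-0.378,"fingers":1},{"wx":0,"wy":0,"wz":0.517,"dx":0.582,"dy":-0.581,"dz":-0.378,"fingers":1},{"wx":0,"wy":0,"wz":0.517,"dx":0.582,"dy":-0.581,"dz":-0.378,"fingers":1},{"wx":0,"wy":0,"wz":0.517,"dx":0.582,"dy":-0.581,"dz":-0.378,"fingers":1},{"wx":0,"wy":0,"wz":0.517,"dx":0.582,"dy":-0.581,"dz":-0.378,"fingers":1}]'
python3 - <<'E'
from h import *
w=optics.capture('wrist');save(w,'w1.png')
for n in ['notch','hook_arm']: print(n,[(np.round(x['location'],1),round(x['score'],2)) for x in finder.mark_of(w,n)[:2]])
print(rel([.44,.28,.38]),rel([.44,.0,.45]))
E
```

```text
time: 2.75
position: [0.3609, -0.0978, 0.4003]
tool_rot: [-3.142, -0.011, -0.002]
wrist_force: [-0.0, -0.1, -0.1]
width: 0.0852
gripper_force: 0.0
notch [(array([200.1, 110.9]), 0.54)]
hook_arm []
('d', array([ 0.1608, -0.7609,  0.0392]), 'w', array([0., 0., 0.])) ('d', array([ 0.1603, -0.2009, -0.1007]), 'w', array([0., 0., 0.]))
```

```bash
python3 -m pendant '[{"wx":0,"wy":0,"wz":0,"dx":0.16,"dy":-0.2,"dz":-0.1,"fingers":1},{"wx":0,"wy":0,"wz":0,"dx":0.16,"dy":-0.2,"dz":-0.1,"fingers":1},{"wx":0,"wy":0,"wz":0,"dx":0.16,"dy":-0.2,"dz":-0.1,"fingers":1},{"wx":0,"wy":0,"wz":0,"dx":0.16,"dy":-0.2,"dz":-0.1,"fingers":1}]'
cat >> h.py <<'E'
import pickle
def shoot(cams,names,tag):
    s=get_state()
    for cn in cams:
        c=optics.capture(cn); o={}
        for n in names:
            r=finder.mark_of(c,n)
            if r: o[n]=np.array(r[0]['location']); print(cn,n,o[n].round(1),round(r[0]['score'],2))
        pickle.dump((c,o,s),open(f'obs_{tag}_{cn}.pkl','wb')); save(c,f'{tag}_{cn}.png')
E
python3 - <<'E'
from h import *
shoot(['wrist'],['notch','hook_arm'],'n1')
E
python3 -m pendant '[{"wx":0,"wy":0,"wz":0,"dx":0,"dy":-0.1,"dz":0.02,"fingers":1},{"wx":0,"wy":0,"wz":0,"dx":0,"dy":-0.2,"dz":0.04,"fingers":1},{"wx":0,"wy":0,"wz":0,"dx":0,"dy":-0.2,"dz":0.04,"fingers":1}]'
python3 - <<'E'
from h import *
shoot(['wrist'],['notch','hook_arm'],'n2')
E
python3 -m pendant '[{"wx":0,"wy":0,"wz":0,"dx":0,"dy":-0.36,"dz":0.05,"fingers":1},{"wx":0,"wy":0,"wz":0,"dx":0,"dy":-0.36,"dz":0.10,"fingers":1},{"wx":0,"wy":0,"wz":0,"dx":0,"dy":-0.36,"dz":0.10,"fingers":1},{"wx":0,"wy":0,"wz":0,"dx":0,"dy":-0.36,"dz":0.10,"fingers":1},{"wx":0,"wy":0,"wz":0,"dx":0,"dy":-0.36,"dz":0.10,"fingers":1}]'
python3 - <<'E'
from h import *
shoot(['wrist'],['blue_caddy_grip','blue_caddy_bar','blue_caddy_tray'],'c1')
E
```

```text
time: 3.4
position: [0.4404, -0.001, 0.4493]
tool_rot: [3.141, -0.0, -0.002]
wrist_force: [-0.4, -0.3, -0.1]
width: 0.0855
gripper_force: 0.0
wrist notch [237.9  63.1] 0.72
wrist hook_arm [239.4  65.9] 0.65
time: 3.92
position: [0.4432, 0.0458, 0.429]
tool_rot: [-3.095, -0.112, 0.007]
wrist_force: [-0.8, 0.9, -0.1]
width: 0.0855
gripper_force: 0.0
wrist notch [301.3  64.7] 0.96
wrist hook_arm [300.9  69.9] 0.93
time: 4.7
position: [0.4485, 0.097, 0.3914]
tool_rot: [-3.042, -0.229, 0.016]
wrist_force: [-0.8, 0.1, 0.4]
width: 0.0855
gripper_force: 0.0
wrist blue_caddy_grip [141.3  94.7] 0.74
wrist blue_caddy_bar [151.3  98. ] 0.81
wrist blue_caddy_tray [178.1  98.2] 0.72
```

View pics/c1_wrist.png

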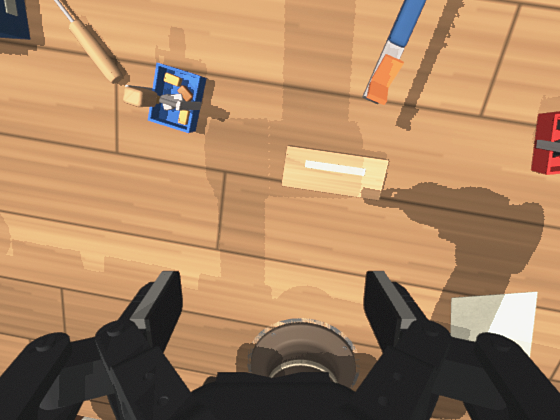

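View pics/n1_wrist.png

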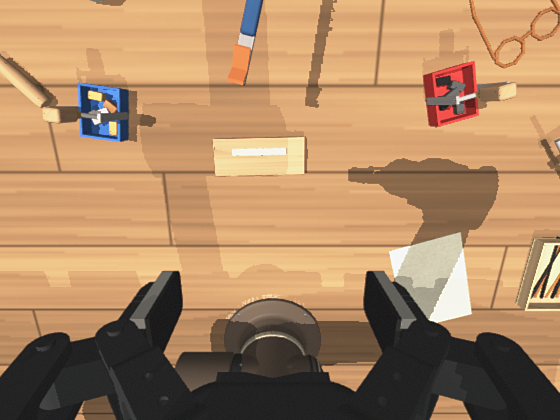

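Wrist view n1 shows the blue caddy at (103,112), its bar running roughly horizontally in the image, and the notch at about (240,65). The yaw drifted in that move, so a joint may have reached its limit. I'll check.

```bash
python3 - <<'E'
from h import *
s=get_state(); print(s['joint_positions'].round(3),s['position'].round(3))
M=R.from_rotvec(s['tool_rot']).as_matrix(); print(M.round(2))
L=lambda t:pickle.load(open(f'obs_{t}_wrist.pkl','rb'))
n1,n2,c1=L('n1'),L('n2'),L('c1')
a,b=optics.capture('scene'),optics.capture('top')
oa={n:np.array(finder.mark_of(a,n)[0]['location']) for n in('notch','blue_caddy_grip','blue_caddy_bar','blue_caddy_tray')}
ob={n:np.array(finder.mark_of(b,n)[0]['location']) for n in oa}
print('notch',tri([(n1[0],n1[1]['notch']),(n2[0],n2[1]['notch']),(a,oa['notch']),(b,ob['notch'])]))
for n in list(oa)[1:]: print(n,tri([(c1[0],c1[1][n]),(a,oa[n]),(b,ob[n])]))
E
```

```text
[0.15  0.072 0.304 1.805 0.092 3.141] [0.448 0.097 0.392]
[[ 0.99  0.15 -0.02]
 [ 0.15 -0.98  0.09]
 [-0.   -0.09 -1.  ]]
notch (array([0.56305877, 0.03483579, 0.26027614]), np.float64(5.568957823996243))
blue_caddy_grip (array([0.51255507, 0.29754176, 0.14755009]), np.float64(2.855088509673493))
blue_caddy_bar (array([0.50997762, 0.30376291, 0.10300314]), np.float64(2.4088098068605177))
blue_caddy_tray (array([0.51126829, 0.30427633, 0.00563063]), np.float64(1.2076466984902936))
```

```bash
for i in 1 2 3; do python3 -m pendant '[{"wx":0,"wy":0,"wz":-0.25,"dx":0,"dy":0,"dz":0,"fingers":1},{"wx":0,"wy":0,"wz":-0.5,"dx":0,"dy":0,"dz":0,"fingers":1},{"wx":0,"wy":0,"wz":-0.75,"dx":0,"dy":0,"dz":0,"fingers":1},{"wx":0,"wy":0,"wz":-1,"dx":0,"dy":0,"dz":0,"fingers":1},{"wx":0,"wy":0,"wz":-1,"dx":0,"dy":0,"dz":0,"fingers":1}]' | head -3; done
python3 - <<'E'
from h import *
s=get_state(); print(s['joint_positions'].round(3)); M=R.from_rotvec(s['tool_rot']).as_matrix(); print(M.round(2))
print(rel([.46,.30,.36],down(1.57)))
E
```

```text
time: 6.02
position: [0.4485, 0.0971, 0.3915]
tool_rot: [-2.725, -1.377, -0.039]
time: 6.65
position: [0.4485, 0.0971, 0.3915]
tool_rot: [-2.002, -2.325, -0.088]
time: 7.28
position: [0.4485, 0.0971, 0.3915]
tool_rot: [-0.97, -2.939, -0.125]
[0.15  0.072 0.303 1.805 0.092 0.788]
[[-0.8   0.6  -0.02]
 [ 0.59  0.8   0.09]
 [ 0.07  0.06 -1.  ]]
('d', array([0.2176, 0.3347, 0.099 ]), 'w', array([ 0.1041, -0.0578, -0.8104]))
```

```bash
python3 -m pendant '[{"wx":0.03,"wy":-0.02,"wz":-0.2,"dx":0.05,"dy":0.08,"dz":0.025,"fingers":1},{"wx":0.05,"wy":-0.03,"wz":-0.4,"dx":0.1,"dy":0.16,"dz":0.05,"fingers":1},{"wx":0.08,"wy":-0.04,"wz":-0.6,"dx":0.16,"dy":0.25,"dz":0.075,"fingers":1},{"wx":0.1,"wy":-0.058,"wz":-0.81,"dx":0.218,"dy":0.335,"dz":0.099,"fingers":1},{"wx":0.104,"wy":-0.058,"wz":-0.81,"dx":0.218,"dy":0.335,"dz":0.099,"fingers":1},{"wx":0.104,"wy":-0.058,"wz":-0.81,"dx":0.218,"dy":0.335,"dz":0.099,"fingers":1}]'
python3 - <<'E'
from h import *
print(get_state()['joint_positions'].round(3))
shoot(['wrist'],['blue_caddy_grip','blue_caddy_bar','blue_caddy_tray'],'c2')
L=lambda t:pickle.load(open(f'obs_{t}_wrist.pkl','rb'))
c1,c2=L('c1'),L('c2')
for n in c2[1]: print(n,tri([(c1[0],c1[1][n]),(c2[0],c2[1][n])]))
E
```

```text
time: 8.02
position: [0.4591, 0.3003, 0.3598]
tool_rot: [-0.001, -3.141, 0.001]
wrist_force: [-0.3, -0.4, -0.0]
width: 0.0854
gripper_force: 0.0
[ 0.579  0.229  0.417  1.76  -0.     0.58 ]
wrist blue_caddy_grip [272.5 211.3] 0.85
wrist blue_caddy_bar [268.9 206.4] 0.63
wrist blue_caddy_tray [271.1 188.7] 0.8
blue_caddy_grip (array([0.51188461, 0.30170013, 0.13638977]), np.float64(2.134707956818147))
blue_caddy_bar (array([0.5094628 , 0.29659282, 0.1190756 ]), np.float64(1.151293877362349))
blue_caddy_tray (array([0.51097358, 0.29887904, 0.01681109]), np.float64(0.7730738554116101))
```

View pics/c2_wrist.png

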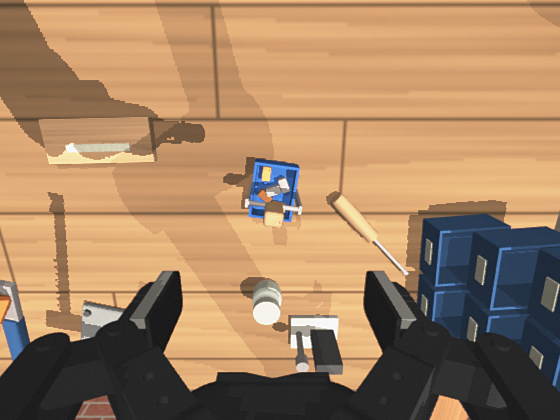

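c2 shows the caddy nearly square to the tool: grip at (273,215), bar from (247,203) to (300,210). The screwdriver handle starts at (332,197), clear of the fingers.

```bash
cat >> h.py <<'E'
def onz(c,uv,z): return least_squares(lambda p: proj(c,[p[0],p[1],z])-uv,[.5,.2]).x
E
python3 - <<'E'
from h import *
L=lambda t:pickle.load(open(f'obs_{t}_wrist.pkl','rb'))
for t in('c1','c2'):
    c,o,s=L(t)
    for n,z in(('blue_caddy_grip',.141),('blue_caddy_bar',.105),('blue_caddy_tray',.018)): print(t,n,onz(c,o[n],z).round(4))
e=[onz(c,np.array(u),.105) for u in((247,203),(300,210))]; d=e[1]-e[0]; print(e,np.linalg.norm(d),np.arctan2(d[1],d[0]))
m=finder.masks_of(optics.capture('wrist'),'blue_caddy_tray')[0]['region'].astype(np.uint8);print(cv2.minAreaRect(cv2.findNonZero(m)))
E
python3 - <<'E'
import cv2; a=cv2.imread('pics/c2_wrist.png')[140:240,210:340]; cv2.imwrite('pics/c2z.png',cv2.resize(a,None,fx=6,fy=6,interpolation=cv2.INTER_CUBIC))
E
```

```text
c1 blue_caddy_grip [0.5137 0.3003]
c1 blue_caddy_bar [0.5099 0.3039]
c1 blue_caddy_tray [0.512  0.2992]
c2 blue_caddy_grip [0.5074 0.3005]
c2 blue_caddy_bar [0.5123 0.2955]
c2 blue_caddy_tray [0.5094 0.298 ]
[array([0.50734967, 0.26531943]), array([0.51758563, 0.33863441])] 0.07402608749111783 1.4320767885314143
((275.3410949707031, 192.71839904785156), (56.564334869384766, 64.88514709472656), 7.431407928466797)
```

View pics/c2z.png

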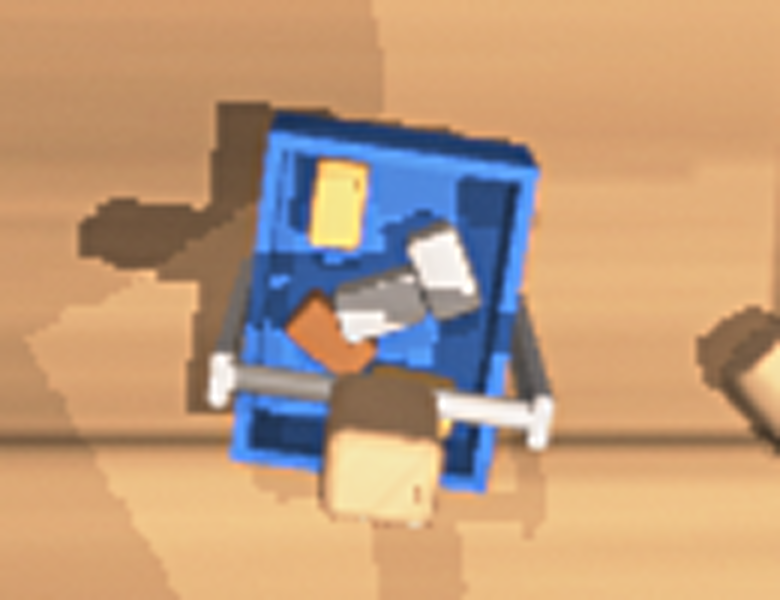

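```bash
python3 - <<'E'
from h import *
print(rel([.511,.300,.18],down(1.45)),rel([.511,.300,.124],down(1.45)))
E
```

```text
('d', array([-0.1024,  0.0013,  0.3615]), 'w', array([0.001 , 0.0017, 0.1533])) ('d', array([-0.1023,  0.0012,  0.4735]), 'w', array([0.001 , 0.0017, 0.1533]))
```

```bash
python3 -m pendant '[{"wx":0.001,"wy":0.002,"wz":0.153,"dx":-0.102,"dy":0.001,"dz":0.06,"fingers":1},{"wx":0.001,"wy":0.002,"wz":0.153,"dx":-0.102,"dy":0.001,"dz":0.16,"fingers":1},{"wx":0.001,"wy":0.002,"wz":0.153,"dx":-0.102,"dy":0.001,"dz":0.26,"fingers":1},{"wx":0.001,"wy":0.002,"wz":0.153,"dx":-0.102,"dy":0.001,"dz":0.34,"fingers":1},{"wx":0.001,"wy":0.002,"wz":0.153,"dx":-0.102,"dy":0.001,"dz":0.34,"fingers":1}]'
python3 - <<'E'
from h import *
shoot(['wrist'],['blue_caddy_grip','blue_caddy_bar'],'c3')
c,o,s=pickle.load(open('obs_c3_wrist.pkl','rb'))
for n,z in(('blue_caddy_grip',.141),('blue_caddy_bar',.105)): print(n,onz(c,o[n],z).round(4))
E
```

```text
time: 8.95
position: [0.5087, 0.2992, 0.1871]
tool_rot: [-0.187, -3.13, 0.006]
wrist_force: [-0.7, 0.3, 1.1]
width: 0.0857
gripper_force: 0.0
wrist blue_caddy_grip [277.  226.4] 0.84
blue_caddy_grip [0.5108 0.3027]Traceback (most recent call last):
  File "<stdin>", line 4, in <module>
KeyError: 'blue_caddy_bar'
```

View pics/c3_wrist.png

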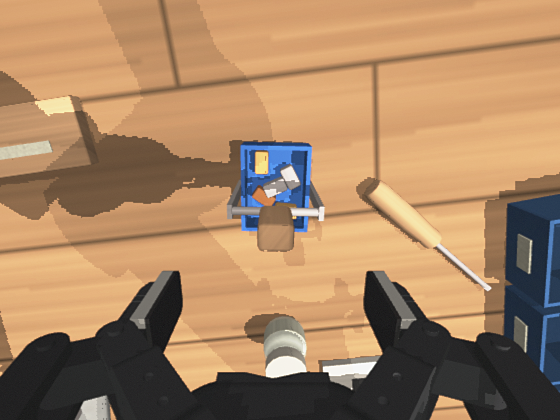

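The caddy now lies square in the view, with the grip at (277,226) between the pads. I'll descend and close.

```bash
python3 -m pendant '[{"wx":0,"wy":0,"wz":0,"dx":0,"dy":0.003,"dz":0.05,"fingers":1},{"wx":0,"wy":0,"wz":0,"dx":0,"dy":0.003,"dz":0.1,"fingers":1},{"wx":0,"wy":0,"wz":0,"dx":0,"dy":0.003,"dz":0.132,"fingers":1},{"wx":0,"wy":0,"wz":0,"dx":0,"dy":0.003,"dz":0.132,"fingers":1},{"wx":0,"wy":0,"wz":0,"dx":0,"dy":0.003,"dz":0.132,"fingers":-0.3},{"wx":0,"wy":0,"wz":0,"dx":0,"dy":0.003,"dz":0.132,"fingers":-0.3},{"wx":0,"wy":0,"wz":0,"dx":0,"dy":0.003,"dz":0.132,"fingers":-1},{"wx":0,"wy":0,"wz":0,"dx":0,"dy":0.003,"dz":0.132,"fingers":-1},{"wx":0,"wy":0,"wz":0,"dx":0,"dy":0.003,"dz":0.132,"fingers":-1},{"wx":0,"wy":0,"wz":0,"dx":0,"dy":0.003,"dz":0.132,"fingers":-1},{"wx":0,"wy":0,"wz":0,"dx":0,"dy":0.003,"dz":0.132,"fingers":-1}]' 50
python3 - <<'E'
from h import *
s=get_state(); print(s['joint_positions'].round(2),s['wrist_force'].round(2),s['moment'].round(3))
E
```

```text
time: 10.48
position: [0.5109, 0.3022, 0.1247]
tool_rot: [0.186, 3.136, -0.001]
wrist_force: [1.4, -2.9, 5.2]
width: 0.023
gripper_force: 51.3
[ 0.53  0.27 -0.05  1.25 -0.    0.65] [ 1.38 -2.89  5.15] [-0.567 -0.168 -0.026]
```

```bash
python3 -m pendant '[{"wx":0,"wy":0,"wz":0,"dx":0,"dy":0,"dz":-0.01,"fingers":-1},{"wx":0,"wy":0,"wz":0,"dx":0,"dy":0,"dz":-0.03,"fingers":-1},{"wx":0,"wy":0,"wz":0,"dx":0,"dy":0,"dz":-0.08,"fingers":-1},{"wx":0,"wy":0,"wz":0,"dx":0,"dy":0,"dz":-0.16,"fingers":-1},{"wx":0,"wy":0,"wz":0,"dx":0,"dy":0,"dz":-0.26,"fingers":-1},{"wx":0,"wy":0,"wz":0,"dx":0,"dy":0,"dz":-0.36,"fingers":-1},{"wx":0,"wy":0,"wz":0,"dx":0,"dy":0,"dz":-0.42,"fingers":-1},{"wx":0,"wy":0,"wz":0,"dx":0,"dy":0,"dz":-0.42,"fingers":-1},{"wx":0,"wy":0,"wz":0,"dx":0,"dy":0,"dz":-0.42,"fingers":-1},{"wx":0,"wy":0,"wz":0,"dx":0,"dy":0,"dz":-0.42,"fingers":-1}]'
python3 - <<'E'
from h import *
import time
f=[]
for i in range(4):
    w=optics.capture('wrist'); s=get_state(); f.append(s['wrist_force'])
print(np.round(f,2),s['moment'].round(3),s['width'])
print(rel([.43,.17,.36]))
E
```

```text
time: 11.72
position: [0.5102, 0.3022, 0.332]
tool_rot: [-0.185, -3.132, 0.004]
wrist_force: [0.1, -1.4, -5.5]
width: 0.0227
gripper_force: 49.9
[[-0.05 -0.65 -5.61]
 [ 0.1  -0.51 -4.65]
 [ 0.32  0.11 -4.56]
 [-0.53  1.28 -5.97]] [ 0.018 -0.017 -0.039] 0.022728569740239957
('d', array([ 0.1287, -0.2819, -0.0527]), 'w', array([0., 0., 0.]))
```

```bash
python3 -m pendant '[{"wx":0,"wy":0,"wz":0,"dx":0.03,"dy":-0.06,"dz":-0.05,"fingers":-1},{"wx":0,"wy":0,"wz":0,"dx":0.07,"dy":-0.15,"dz":-0.05,"fingers":-1},{"wx":0,"wy":0,"wz":0,"dx":0.11,"dy":-0.24,"dz":-0.05,"fingers":-1},{"wx":0,"wy":0,"wz":0,"dx":0.13,"dy":-0.28,"dz":-0.05,"fingers":-1},{"wx":0,"wy":0,"wz":0,"dx":0.13,"dy":-0.28,"dz":-0.05,"fingers":-1},{"wx":0,"wy":0,"wz":0,"dx":0.13,"dy":-0.28,"dz":-0.05,"fingers":-1}]'
python3 - <<'E'
from h import *
shoot(['wrist','scene','top'],['notch','hook_arm'],'n3')
L=lambda t,c='wrist':pickle.load(open(f'obs_{t}_{c}.pkl','rb'))
obs=[L('n1'),L('n2'),L('n3'),L('n3','scene'),L('n3','top')]
P,r=tri([(o[0],o[1]['notch']) for o in obs if 'notch' in o[1]]);print(P,r)
for o in obs: print((proj(o[0],P)-o[1].get('notch',np.nan)).round(1))
E
```

```text
time: 12.68
position: [0.4299, 0.1713, 0.3592]
tool_rot: [-0.186, -3.135, 0.0]
wrist_force: [0.4, 0.4, -4.5]
width: 0.0227
gripper_force: 50.9
scene notch [302.6 186.9] 0.83
scene hook_arm [303.2 187.1] 0.89
top notch [271.1 207.5] 0.8
top hook_arm [268.  209.7] 0.87
[0.56280547 0.03472112 0.26370895] 1.9988413608173232
[-0.3  0.3]
[0.4 0.1]
[nan nan]
[-2.   0.1]
[-1.4 -0.1]
```

View pics/n3_wrist.png

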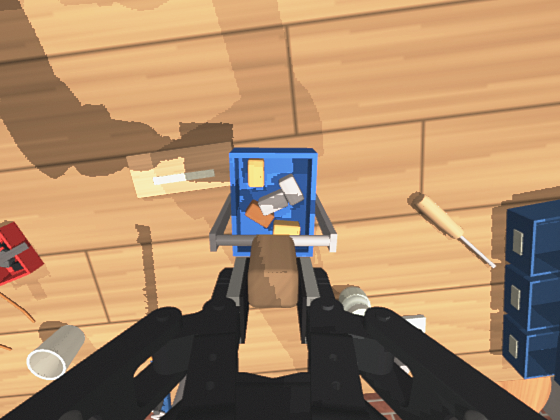

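Square caddy in the grip at (273,255); the notch is hidden by the finger here, but the other four views agree on it within 2 px. Next I need the arm's azimuth, from its mask's centreline.

```bash
python3 - <<'E'
from h import *
N=np.array([.5628,.0347,.262])
for t,cn in (('n1','wrist'),('n2','wrist'),('n3','top'),('n3','scene')):
    c=pickle.load(open(f'obs_{t}_{cn}.pkl','rb'))[0]
    hsv=cv2.cvtColor(c['pixels'],cv2.COLOR_RGB2HSV)
    m=cv2.inRange(hsv,(100,110,50),(125,255,255))
    f=lambda a,t: proj(c,N+t*np.array([np.cos(.2)*np.cos(a),np.cos(.2)*np.sin(a),-np.sin(.2)]))
    z=np.zeros_like(m); cv2.line(z,tuple(int(x) for x in f(-.22,.03)),tuple(int(x) for x in f(-.22,.13)),1,25 if cn=='wrist' else 12)
    p=cv2.findNonZero(m*z)[:,0].astype(np.float32); vx,vy,x0,y0=cv2.fitLine(p,cv2.DIST_HUBER,0,.01,.01).ravel()
    r=least_squares(lambda q:[np.cross([vx,vy],f(q[0],.1)-f(q[0],.03))],[-.2]); print(t,cn,len(p),r.x, 'perp offset px of notch',np.cross([vx,vy],N is not None and f(0,0)-[x0,y0]))
print(rel([.5628-.13*np.cos(.23),.0347+.13*np.sin(.23),.32],down(np.pi/2-.22)))
E
```

```text
n1 wrist 513 [-0.26570802] perp offset px of notch -1.7385647342739539
n2 wrist 536 [-0.28559329] perp offset px of notch 0.8459671751833611
n3 top 190 [-0.22895111] perp offset px of notch -1.1287333303717757
n3 scene 199 [-0.20441814] perp offset px of notch -1.4371356057009503
('d', array([-0.038 , -0.211 ,  0.0782]), 'w', array([-0.0013, -0.0018,  0.1302]))<stdin>:10: DeprecationWarning: Arrays of 2-dimensional vectors are deprecated. Use arrays of 3-dimensional vectors instead. (deprecated in NumPy 2.0)
```

```bash
python3 - <<'E'
from h import *
c,o,s=pickle.load(open('obs_n3_wrist.pkl','rb'))
M=R.from_rotvec(s['tool_rot'])
b=onz(c,np.array([273.5,242]),s['position'][2]-.0197); print('bar-TCP in tool', M.inv().apply(np.append(b-s['position'][:2],-.0197)).round(4))
a=-.24;u=np.array([np.cos(a),np.sin(a)]);N=np.array([.5628,.0347])
for d in(.12,0): print(rel(np.append(N-d*u,.308),down(np.pi/2+a)))
E
```

```text
bar-TCP in tool [-0.0022  0.0014  0.0197]
('d', array([-0.0582, -0.2108,  0.1021]), 'w', array([-0.0013, -0.0018,  0.1556]))
('d', array([-0.2964, -0.2401,  0.1018]), 'w', array([-0.0013, -0.0018,  0.1556]))
```

```bash
python3 -m pendant '[{"wx":0,"wy":0,"wz":0.08,"dx":-0.02,"dy":-0.07,"dz":0.03,"fingers":-1},{"wx":0,"wy":0,"wz":0.156,"dx":-0.04,"dy":-0.15,"dz":0.07,"fingers":-1},{"wx":-0.001,"wy":-0.002,"wz":0.156,"dx":-0.058,"dy":-0.2,"dz":0.1,"fingers":-1},{"wx":-0.001,"wy":-0.002,"wz":0.156,"dx":-0.058,"dy":-0.211,"dz":0.102,"fingers":-1},{"wx":-0.001,"wy":-0.002,"wz":0.156,"dx":-0.058,"dy":-0.211,"dz":0.102,"fingers":-1},{"wx":-0.001,"wy":-0.002,"wz":0.156,"dx":-0.058,"dy":-0.211,"dz":0.102,"fingers":-1}]'
python3 - <<'E'
from h import *
shoot(['wrist'],['notch','hook_arm','blue_caddy_bar'],'n4')
c,o,s=pickle.load(open('obs_n4_wrist.pkl','rb')); print(proj(c,[.5628,.0347,.262]))
a=-.24;u=np.array([np.cos(a),np.sin(a)]);N=np.array([.5628,.0347])
print(rel(np.append(N-.002*u,.308),down(np.pi/2+a)))
E
```

```text
time: 13.88
position: [0.4462, 0.0637, 0.3089]
tool_rot: [0.375, 3.118, 0.001]
wrist_force: [0.3, 1.0, -4.2]
width: 0.023
gripper_force: 50.9
wrist notch [270.  349.8] 0.55
wrist hook_arm [266.6 354.3] 0.6
wrist blue_caddy_bar [271.8 240.4] 0.57
[270.98872922 359.49592577]
('d', array([-0.2364, -0.0006,  0.0013]), 'w', array([0.0004, 0.0012, 0.0006]))
```

View pics/n4_wrist.png

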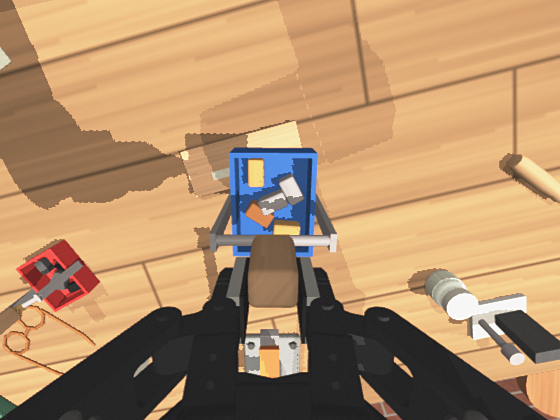

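The orange notch shows at (268,355), centred between the fingers and in line with the grip. I'll slide in.

```bash
python3 -m pendant '[{"wx":0,"wy":0,"wz":0,"dx":-0.03,"dy":0,"dz":0,"fingers":-1},{"wx":0,"wy":0,"wz":0,"dx":-0.07,"dy":0,"dz":0,"fingers":-1},{"wx":0,"wy":0,"wz":0,"dx":-0.11,"dy":0,"dz":0,"fingers":-1},{"wx":0,"wy":0,"wz":0,"dx":-0.14,"dy":0,"dz":0,"fingers":-1},{"wx":0,"wy":0,"wz":0,"dx":-0.15,"dy":0,"dz":0,"fingers":-1},{"wx":0,"wy":0,"wz":0,"dx":-0.15,"dy":0,"dz":0,"fingers":-1}]'
python3 -m pendant '[{"wx":0,"wy":0,"wz":0,"dx":-0.02,"dy":0,"dz":0,"fingers":-1},{"wx":0,"wy":0,"wz":0,"dx":-0.04,"dy":0,"dz":0,"fingers":-1},{"wx":0,"wy":0,"wz":0,"dx":-0.06,"dy":0,"dz":0,"fingers":-1},{"wx":0,"wy":0,"wz":0,"dx":-0.076,"dy":0,"dz":0,"fingers":-1},{"wx":0,"wy":0,"wz":0,"dx":-0.086,"dy":0,"dz":0,"fingers":-1},{"wx":0,"wy":0,"wz":0,"dx":-0.086,"dy":0,"dz":0,"fingers":-1},{"wx":0,"wy":0,"wz":0,"dx":-0.086,"dy":0,"dz":0,"fingers":-1}]'
python3 - <<'E'
from h import *
shoot(['scene','top','wrist'],['notch','blue_caddy_bar'],'h1')
f=[]
for i in range(5): optics.capture('wrist'); f.append(get_state()['wrist_force'])
print(np.mean(f,0).round(2),np.std(f,0).round(2))
ims=[cv2.imread(f'pics/h1_{c}.png') for c in('scene','top')]
z=[cv2.resize(i[y:y+100,x:x+100],(400,400),interpolation=cv2.INTER_CUBIC) for i,x,y in((ims[0],250,140),(ims[1],220,160))]
cv2.imwrite('pics/h1z.png',np.hstack(z))
E
```

```text
time: 14.82
position: [0.5189, 0.045, 0.308]
tool_rot: [-0.377, -3.119, 0.0]
wrist_force: [0.6, -0.2, -5.2]
width: 0.0231
gripper_force: 50.9
time: 15.7
position: [0.5604, 0.0348, 0.3084]
tool_rot: [0.377, 3.119, -0.0]
wrist_force: [0.1, -0.5, -4.7]
width: 0.0225
gripper_force: 50.9
scene notch [306.5 187.4] 0.86
scene blue_caddy_bar [300.1 180.2] 0.58
wrist notch [268.4 220.3] 0.8
wrist blue_caddy_bar [270.8 240.3] 0.79
[-0.07  0.22 -4.78] [0.31 0.31 0.24]
```

View pics/h1z.png

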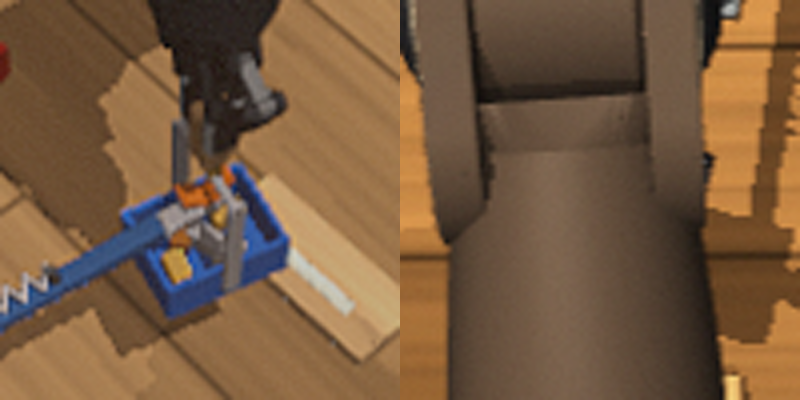

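The crop shows the arm's orange tip through the caddy window at (205,190), below the bar. That was my last picture, so from here I'll use numbers only.

```bash
python3 - <<'E'
from h import *
c,o,s=pickle.load(open('obs_h1_wrist.pkl','rb'))
print('pred',proj(c,[.5628,.0347,.262]),'x-10mm along arm',proj(c,np.array([.5628,.0347,.262])-[.0097,-.0024,0]))
print('notch on z .262',onz(c,o['notch'],.262),'bar',onz(c,o['blue_caddy_bar'],s['position'][2]-.0197))
# orange pixels in wrist view: lip nearest the base
h=cv2.cvtColor(c['pixels'],cv2.COLOR_RGB2HSV); m=cv2.inRange(h,(6,170,120),(16,255,255)); m[:,:235]=0;m[:,305:]=0
r=np.where(m.sum(1)>255*4)[0]; print(r)
for q in(.0,1): 
  a=-.24;U=np.array([np.cos(.2)*np.cos(a),np.cos(.2)*np.sin(a),-np.sin(.2)]);W=np.array([np.sin(.2)*np.cos(a),np.sin(.2)*np.sin(a),np.cos(.2)])
  print('tip lip pred',proj(c,np.array([.5628,.0347,.262])-.018*U+.011*W*q))
for i in range(195,246,3): print(i,m[i].sum()//255, c['pixels'][i,255:290:7].tolist())
E
```

```text
pred [271.81999741 226.86383118] x-10mm along arm [271.82549262 213.52978403]
notch on z .262 [0.55741518 0.0335496 ] bar [0.56135319 0.03447467]
[212 213 214 215 216 217 218 219 220 221 222 223 224 225 226 227 228 229
 230 231 232 233 234]
tip lip pred [271.74912048 204.60129958]
tip lip pred [271.70666456 212.73076777]
195 0 [[47, 79, 130], [47, 79, 133], [97, 90, 86], [201, 187, 182], [223, 209, 201]]
198 0 [[45, 80, 136], [106, 100, 95], [126, 118, 115], [129, 122, 118], [144, 135, 130]]
201 0 [[112, 74, 46], [132, 124, 121], [132, 124, 121], [229, 217, 209], [134, 126, 123]]
204 0 [[138, 90, 58], [124, 118, 114], [125, 118, 115], [217, 206, 199], [126, 120, 116]]
207 0 [[220, 140, 84], [249, 174, 98], [249, 174, 98], [248, 173, 96], [107, 109, 128]]
210 0 [[218, 141, 85], [248, 175, 99], [248, 175, 99], [248, 174, 100], [76, 141, 234]]
213 23 [[219, 139, 84], [135, 74, 45], [220, 118, 68], [219, 120, 70], [76, 142, 233]]
216 17 [[218, 138, 83], [136, 77, 46], [228, 124, 72], [220, 119, 68], [79, 145, 237]]
219 18 [[222, 140, 82], [166, 93, 56], [162, 89, 52], [169, 93, 55], [50, 77, 129]]
222 22 [[73, 73, 111], [195, 105, 62], [195, 106, 62], [194, 105, 61], [115, 89, 54]]
225 21 [[49, 84, 140], [195, 106, 62], [192, 104, 60], [192, 104, 61], [200, 151, 90]]
228 11 [[44, 75, 124], [194, 105, 60], [230, 125, 72], [252, 176, 100], [246, 220, 132]]
231 8 [[45, 78, 129], [195, 108, 63], [248, 177, 101], [247, 176, 100], [245, 219, 131]]
234 12 [[60, 78, 115], [157, 99, 60], [224, 131, 74], [228, 133, 75], [216, 159, 95]]
237 0 [[113, 91, 71], [115, 90, 68], [117, 92, 70], [114, 89, 68], [111, 87, 66]]
240 0 [[106, 83, 62], [119, 94, 71], [115, 89, 66], [116, 91, 68], [114, 90, 66]]
243 0 [[108, 84, 63], [120, 95, 71], [116, 91, 68], [118, 93, 69], [113, 88, 66]]
```

Tip rows 206–213 match the predicted 205–213, so it's aligned to about 3 mm. Lowering towards contact.

```bash
python3 -m pendant '[{"wx":0,"wy":0,"wz":0,"dx":0,"dy":0,"dz":0.006,"fingers":-1},{"wx":0,"wy":0,"wz":0,"dx":0,"dy":0,"dz":0.012,"fingers":-1},{"wx":0,"wy":0,"wz":0,"dx":0,"dy":0,"dz":0.018,"fingers":-1},{"wx":0,"wy":0,"wz":0,"dx":0,"dy":0,"dz":0.023,"fingers":-1},{"wx":0,"wy":0,"wz":0,"dx":0,"dy":0,"dz":0.028,"fingers":-1},{"wx":0,"wy":0,"wz":0,"dx":0,"dy":0,"dz":0.032,"fingers":-1},{"wx":0,"wy":0,"wz":0,"dx":0,"dy":0,"dz":0.036,"fingers":-1},{"wx":0,"wy":0,"wz":0,"dx":0,"dy":0,"dz":0.04,"fingers":-1},{"wx":0,"wy":0,"wz":0,"dx":0,"dy":0,"dz":0.043,"fingers":-1},{"wx":0,"wy":0,"wz":0,"dx":0,"dy":0,"dz":0.046,"fingers":-1},{"wx":0,"wy":0,"wz":0,"dx":0,"dy":0,"dz":0.049,"fingers":-1},{"wx":0,"wy":0,"wz":0,"dx":0,"dy":0,"dz":0.052,"fingers":-1},{"wx":0,"wy":0,"wz":0,"dx":0.001,"dy":0,"dz":0.055,"fingers":-1},{"wx":0,"wy":0,"wz":0,"dx":0.001,"dy":0,"dz":0.058,"fingers":-1},{"wx":0,"wy":0,"wz":0,"dx":0.001,"dy":0,"dz":0.061,"fingers":-1},{"wx":0,"wy":0,"wz":0,"dx":0.002,"dy":0,"dz":0.064,"fingers":-1},{"wx":0,"wy":0,"wz":0,"dx":0.002,"dy":0,"dz":0.067,"fingers":-1},{"wx":0,"wy":0,"wz":0,"dx":0.003,"dy":0,"dz":0.07,"fingers":-1},{"wx":0,"wy":0,"wz":0,"dx":0.003,"dy":0,"dz":0.072,"fingers":-1},{"wx":0,"wy":0,"wz":0,"dx":0.003,"dy":0,"dz":0.072,"fingers":-1}]'
cat >> h.py <<'E'
def force(n=8):
    f=[]
    for i in range(n): optics.capture('wrist'); s=get_state(); f.append(np.r_[s['wrist_force'],s['moment']])
    print('F',np.mean(f,0).round(2),'std',np.std(f,0).round(2)[:3],'pos',s['position'].round(4),'t',s['time'])
E
python3 - <<'E'
from h import *
force(); shoot(['scene'],['notch','blue_caddy_bar'],'h2')
E
```

```text
time: 18.9
position: [0.559, 0.0352, 0.2722]
tool_rot: [0.377, 3.119, -0.0]
wrist_force: [-1.7, -0.2, -3.6]
width: 0.023
gripper_force: 51.0
F [-1.81  0.52 -3.48  0.09  0.42 -0.02] std [0.46 0.46 0.52] pos [0.5591 0.0352 0.2723] t 19.3
scene notch [303.1 187. ] 0.81
scene blue_caddy_bar [301.9 187.8] 0.9
```

Contact, with about 1.8 N pushing the bar towards the base. The bar is riding on the pivot-side wall of the V, so I'll back it off a few millimetres.

```bash
python3 -m pendant '[{"wx":0,"wy":0,"wz":0,"dx":0.002,"dy":0,"dz":0,"fingers":-1},{"wx":0,"wy":0,"wz":0,"dx":0.004,"dy":0,"dz":0,"fingers":-1},{"wx":0,"wy":0,"wz":0,"dx":0.006,"dy":0,"dz":0,"fingers":-1},{"wx":0,"wy":0,"wz":0,"dx":0.008,"dy":0,"dz":0,"fingers":-1},{"wx":0,"wy":0,"wz":0,"dx":0.008,"dy":0,"dz":0,"fingers":-1}]' | head -2
python3 - <<'E'
from h import *
force(6)
E
```

```text
time: 20.08
position: [0.5556, 0.036, 0.2725]
F [ 4.33 -0.79 -5.02 -0.25 -1.04  0.03] std [0.32 0.59 0.45] pos [0.5553 0.0361 0.2723] t 20.375
```

```bash
python3 -m pendant '[{"wx":0,"wy":0,"wz":0,"dx":-0.002,"dy":0,"dz":0,"fingers":-1},{"wx":0,"wy":0,"wz":0,"dx":-0.004,"dy":0,"dz":0,"fingers":-1},{"wx":0,"wy":0,"wz":0,"dx":-0.005,"dy":0,"dz":0,"fingers":-1},{"wx":0,"wy":0,"wz":0,"dx":-0.005,"dy":0,"dz":0,"fingers":-1}]' | head -2
python3 - <<'E'
from h import *
force(6)
E
```

```text
time: 20.88
position: [0.5575, 0.0355, 0.2722]
F [ 0.26 -0.53 -4.24 -0.04 -0.12 -0.02] std [0.22 0.74 0.64] pos [0.5576 0.0355 0.2723] t 21.175
```

Nearly zero side force; the bar is seated. Now I'll ease it down along the notch's circle.

```bash
python3 -m pendant '[{"wx":0,"wy":0,"wz":0,"dx":0.001,"dy":0,"dz":0.003,"fingers":-1},{"wx":0,"wy":0,"wz":0,"dx":0.001,"dy":0,"dz":0.007,"fingers":-1},{"wx":0,"wy":0,"wz":0,"dx":0.002,"dy":0,"dz":0.012,"fingers":-1},{"wx":0,"wy":0,"wz":0,"dx":0.002,"dy":0,"dz":0.017,"fingers":-1},{"wx":0,"wy":0,"wz":0,"dx":0.003,"dy":0,"dz":0.022,"fingers":-1},{"wx":0,"wy":0,"wz":0,"dx":0.003,"dy":0,"dz":0.027,"fingers":-1},{"wx":0,"wy":0,"wz":0,"dx":0.004,"dy":0,"dz":0.032,"fingers":-1},{"wx":0,"wy":0,"wz":0,"dx":0.004,"dy":0,"dz":0.037,"fingers":-1},{"wx":0,"wy":0,"wz":0,"dx":0.005,"dy":0,"dz":0.042,"fingers":-1},{"wx":0,"wy":0,"wz":0,"dx":0.005,"dy":0,"dz":0.047,"fingers":-1},{"wx":0,"wy":0,"wz":0,"dx":0.005,"dy":0,"dz":0.052,"fingers":-1},{"wx":0,"wy":0,"wz":0,"dx":0.006,"dy":0,"dz":0.057,"fingers":-1},{"wx":0,"wy":0,"wz":0,"dx":0.006,"dy":0,"dz":0.062,"fingers":-1},{"wx":0,"wy":0,"wz":0,"dx":0.006,"dy":0,"dz":0.067,"fingers":-1},{"wx":0,"wy":0,"wz":0,"dx":0.006,"dy":0,"dz":0.072,"fingers":-1},{"wx":0,"wy":0,"wz":0,"dx":0.006,"dy":0,"dz":0.076,"fingers":-1},{"wx":0,"wy":0,"wz":0,"dx":0.006,"dy":0,"dz":0.079,"fingers":-1},{"wx":0,"wy":0,"wz":0,"dx":0.006,"dy":0,"dz":0.08,"fingers":-1},{"wx":0,"wy":0,"wz":0,"dx":0.006,"dy":0,"dz":0.08,"fingers":-1}]' | head -2
python3 - <<'E'
from h import *
force(8); shoot(['scene'],['notch','blue_caddy_bar','blue_caddy_tray'],'h3')
E
```

```text
time: 23.55
position: [0.5548, 0.0362, 0.2324]
F [ 1.22 -0.55 -1.72 -0.11 -0.28  0.03] std [0.56 0.45 0.42] pos [0.5548 0.0362 0.2323] t 23.95
scene notch [306.1 196.2] 0.72
scene blue_caddy_bar [301.  197.7] 0.57
scene blue_caddy_tray [301.4 212.3] 0.87
```

```bash
python3 -m pendant '[{"wx":0,"wy":0,"wz":0,"dx":-0.001,"dy":0,"dz":0.003,"fingers":-1},{"wx":0,"wy":0,"wz":0,"dx":-0.001,"dy":0,"dz":0.007,"fingers":-1},{"wx":0,"wy":0,"wz":0,"dx":-0.001,"dy":0,"dz":0.012,"fingers":-1},{"wx":0,"wy":0,"wz":0,"dx":-0.001,"dy":0,"dz":0.017,"fingers":-1},{"wx":0,"wy":0,"wz":0,"dx":-0.002,"dy":0,"dz":0.022,"fingers":-1},{"wx":0,"wy":0,"wz":0,"dx":-0.002,"dy":0,"dz":0.027,"fingers":-1},{"wx":0,"wy":0,"wz":0,"dx":-0.002,"dy":0,"dz":0.032,"fingers":-1},{"wx":0,"wy":0,"wz":0,"dx":-0.003,"dy":0,"dz":0.036,"fingers":-1},{"wx":0,"wy":0,"wz":0,"dx":-0.003,"dy":0,"dz":0.039,"fingers":-1},{"wx":0,"wy":0,"wz":0,"dx":-0.003,"dy":0,"dz":0.04,"fingers":-1},{"wx":0,"wy":0,"wz":0,"dx":-0.003,"dy":0,"dz":0.04,"fingers":-1}]' | head -2
python3 - <<'E'
from h import *
force(30)
E
```

```text
time: 25.52
position: [0.556, 0.0359, 0.2123]
F [-4.43  1.   -1.39  0.26  1.13 -0.01] std [0.56 0.5  0.47] pos [0.5562 0.0359 0.2123] t 27.025
```

```bash
python3 -m pendant '[{"wx":0,"wy":0,"wz":0,"dx":0.001,"dy":0,"dz":0,"fingers":-1},{"wx":0,"wy":0,"wz":0,"dx":0.002,"dy":0,"dz":0,"fingers":-1},{"wx":0,"wy":0,"wz":0,"dx":0.0025,"dy":0,"dz":0,"fingers":-1},{"wx":0,"wy":0,"wz":0,"dx":0.0025,"dy":0,"dz":0,"fingers":-1}]' | head -2
python3 - <<'E'
from h import *
force(20)
E
```

```text
time: 27.52
position: [0.5556, 0.036, 0.2126]
F [ 1.34 -0.36 -0.83 -0.1  -0.27  0.02] std [1.11 0.3  0.35] pos [0.5553 0.0361 0.2124] t 28.525
```

```bash
python3 -m pendant '[{"wx":0,"wy":0,"wz":0,"dx":-0.0005,"dy":0,"dz":0.002,"fingers":-1},{"wx":0,"wy":0,"wz":0,"dx":-0.0005,"dy":0,"dz":0.005,"fingers":-1},{"wx":0,"wy":0,"wz":0,"dx":-0.001,"dy":0,"dz":0.009,"fingers":-1},{"wx":0,"wy":0,"wz":0,"dx":-0.001,"dy":0,"dz":0.013,"fingers":-1},{"wx":0,"wy":0,"wz":0,"dx":-0.0015,"dy":0,"dz":0.017,"fingers":-1},{"wx":0,"wy":0,"wz":0,"dx":-0.0018,"dy":0,"dz":0.019,"fingers":-1},{"wx":0,"wy":0,"wz":0,"dx":-0.0018,"dy":0,"dz":0.02,"fingers":-1},{"wx":0,"wy":0,"wz":0,"dx":-0.0018,"dy":0,"dz":0.02,"fingers":-1}]' | head -2
python3 - <<'E'
from h import *
force(25); 
E
```

```text
time: 29.52
position: [0.5561, 0.0359, 0.2024]
F [ 4.47 -0.93  0.07 -0.24 -1.1   0.02] std [0.65 0.42 0.41] pos [0.556  0.0359 0.2023] t 30.775
```

```bash
python3 -m pendant '[{"wx":0,"wy":0,"wz":0,"dx":-0.0008,"dy":0,"dz":0.001,"fingers":-1},{"wx":0,"wy":0,"wz":0,"dx":-0.0016,"dy":0,"dz":0.003,"fingers":-1},{"wx":0,"wy":0,"wz":0,"dx":-0.0024,"dy":0,"dz":0.005,"fingers":-1},{"wx":0,"wy":0,"wz":0,"dx":-0.0027,"dy":0,"dz":0.006,"fingers":-1},{"wx":0,"wy":0,"wz":0,"dx":-0.0027,"dy":0,"dz":0.006,"fingers":-1}]' | head -2
python3 - <<'E'
from h import *
force(30); 
E
```

```text
time: 31.4
position: [0.5568, 0.0357, 0.1991]
F [-1.34  0.8  -0.67  0.22  0.33  0.01] std [1.33 0.63 0.5 ] pos [0.557  0.0356 0.1992] t 32.9
```

```bash
python3 -m pendant '[{"wx":0,"wy":0,"wz":0,"dx":-0.0002,"dy":0,"dz":0.002,"fingers":-1},{"wx":0,"wy":0,"wz":0,"dx":-0.0005,"dy":0,"dz":0.005,"fingers":-1},{"wx":0,"wy":0,"wz":0,"dx":-0.0008,"dy":0,"dz":0.008,"fingers":-1},{"wx":0,"wy":0,"wz":0,"dx":-0.001,"dy":0,"dz":0.011,"fingers":-1},{"wx":0,"wy":0,"wz":0,"dx":-0.0012,"dy":0,"dz":0.012,"fingers":-1},{"wx":0,"wy":0,"wz":0,"dx":-0.0012,"dy":0,"dz":0.012,"fingers":-1},{"wx":0,"wy":0,"wz":0,"dx":-0.0012,"dy":0,"dz":0.012,"fingers":-1},{"wx":0,"wy":0,"wz":0,"dx":-0.0012,"dy":0,"dz":0.012,"fingers":-1}]' | head -2
python3 - <<'E'
from h import *
for i in range(3): force(10)
E
```

```text
time: 33.9
position: [0.5579, 0.0354, 0.1934]
F [-2.69  1.04 -0.22  0.26  0.68 -0.  ] std [0.2  0.58 0.55] pos [0.5578 0.0355 0.1934] t 34.4
F [-2.66  0.88 -0.37  0.27  0.67  0.02] std [0.37 0.52 0.42] pos [0.5579 0.0355 0.1933] t 34.9
F [-2.74  1.06 -0.15  0.27  0.62 -0.02] std [0.45 0.32 0.48] pos [0.5578 0.0355 0.1933] t 35.4
```

```bash
python3 -m pendant '[{"wx":0,"wy":0,"wz":0,"dx":0.0005,"dy":0,"dz":0,"fingers":-1},{"wx":0,"wy":0,"wz":0,"dx":0.001,"dy":0,"dz":0,"fingers":-1},{"wx":0,"wy":0,"wz":0,"dx":0.0012,"dy":0,"dz":0,"fingers":-1},{"wx":0,"wy":0,"wz":0,"dx":0.0012,"dy":0,"dz":0,"fingers":-1}]' | head -2
python3 - <<'E'
from h import *
for i in range(3): force(10)
E
```

```text
time: 35.9
position: [0.5576, 0.0355, 0.1935]Traceback (most recent call last):
  File "<stdin>", line 2, in <module>
  File "h.py", line 32, in force
    for i in range(n): optics.capture('wrist'); s=get_state(); f.append(np.r_[s['wrist_force'],s['moment']])
                       ~~~~~~~~~~~~~~^^^^^^^^^
ValueError: 200 camera calls are used up
```

```bash
cat > rd.py <<'E'
from h import *
s=get_state(); print(*s['wrist_force'].round(2), *s['moment'].round(2), s['position'].round(4), s['time'])
E
for i in 1 2 3 4 5 6 7 8 9 10 11 12; do python3 -m pendant '[{"wx":0,"wy":0,"wz":0,"dx":0,"dy":0,"dz":0,"fingers":-1}]' >/dev/null; python3 rd.py; done | tee r1; awk '{x+=$1;y+=$2;z+=$3}END{print x/NR,y/NR,z/NR}' r1
```

```text
0.15 -0.62 -0.01 0.05 -0.11 -0.05 [0.5575 0.0355 0.1934] 36.275
0.55 0.02 -0.62 0.02 -0.22 0.03 [0.5575 0.0356 0.1934] 36.4
2.05 0.06 -0.11 -0.02 -0.24 0.02 [0.5575 0.0356 0.1934] 36.525
1.02 -0.5 -0.09 -0.02 -0.28 0.03 [0.5574 0.0356 0.1934] 36.65
1.81 0.02 -0.11 -0.01 -0.3 0.02 [0.5574 0.0356 0.1934] 36.775
0.59 -0.13 -1.27 -0.1 -0.41 0.01 [0.5574 0.0356 0.1934] 36.9
1.64 -1.08 0.55 -0.07 -0.42 -0.03 [0.5574 0.0356 0.1934] 37.025
1.04 -0.99 -0.25 -0.05 -0.43 0.02 [0.5574 0.0356 0.1934] 37.15
2.74 -0.45 0.4 -0.07 -0.51 0.01 [0.5574 0.0356 0.1934] 37.275
2.17 -0.13 -0.49 -0.12 -0.48 0.02 [0.5574 0.0356 0.1934] 37.4
2.18 -0.92 0.01 -0.08 -0.48 0.02 [0.5574 0.0356 0.1934] 37.525
1.14 -0.01 0.33 -0.07 -0.58 0.05 [0.5573 0.0356 0.1934] 37.65
1.42333 -0.394167 -0.138333
```

```bash
python3 -m pendant '[{"wx":0,"wy":0,"wz":0,"dx":-0.0005,"dy":0,"dz":0.002,"fingers":-1},{"wx":0,"wy":0,"wz":0,"dx":-0.0012,"dy":0,"dz":0.004,"fingers":-1},{"wx":0,"wy":0,"wz":0,"dx":-0.0012,"dy":0,"dz":0.004,"fingers":-1},{"wx":0,"wy":0,"wz":0,"dx":-0.0012,"dy":0,"dz":0.004,"fingers":-1},{"wx":0,"wy":0,"wz":0,"dx":-0.0012,"dy":0,"dz":0.004,"fingers":-1}]' | head -1
for i in 1 2 3 4 5 6 7 8 9 10 11 12 13 14 15 16 17 18 19 20; do python3 -m pendant '[{"wx":0,"wy":0,"wz":0,"dx":0,"dy":0,"dz":0,"fingers":-1}]' >/dev/null; python3 rd.py; done > r1; sed -n '1p;7p;14p;20p' r1;awk '{x+=$1;y+=$2;z+=$3}END{print x/NR,y/NR,z/NR}' r1
```

```text
time: 38.28
0.7 -0.79 -0.17 0.02 -0.32 0.05 [0.5577 0.0355 0.1913] 38.4
0.34 0.04 0.3 0.09 -0.27 0.05 [0.5578 0.0355 0.1913] 39.15
0.45 -0.6 0.03 0.11 -0.18 0.02 [0.5578 0.0355 0.1913] 40.025
0.13 -0.14 -0.17 0.04 -0.13 -0.03 [0.5578 0.0355 0.1913] 40.775
0.574 0.127 0.2325
```

Force is balanced (corrected about +0.1 N, which is 1–2 mm of travel). Lower the grip force, then open gently.

```bash
python3 -m pendant '[{"wx":0,"wy":0,"wz":0,"dx":0,"dy":0,"dz":0,"fingers":-1},{"wx":0,"wy":0,"wz":0,"dx":0,"dy":0,"dz":0,"fingers":-1},{"wx":0,"wy":0,"wz":0,"dx":0,"dy":0,"dz":0,"fingers":-1}]' 20; python3 rd.py
python3 -m pendant '[{"wx":0,"wy":0,"wz":0,"dx":0,"dy":0,"dz":0,"fingers":-0.42},{"wx":0,"wy":0,"wz":0,"dx":0,"dy":0,"dz":0,"fingers":-0.38},{"wx":0,"wy":0,"wz":0,"dx":0,"dy":0,"dz":0,"fingers":-0.3},{"wx":0,"wy":0,"wz":0,"dx":0,"dy":0,"dz":0,"fingers":-0.1},{"wx":0,"wy":0,"wz":0,"dx":0,"dy":0,"dz":0,"fingers":0.2},{"wx":0,"wy":0,"wz":0,"dx":0,"dy":0,"dz":0,"fingers":0.4},{"wx":0,"wy":0,"wz":0,"dx":0,"dy":0,"dz":0,"fingers":0.4},{"wx":0,"wy":0,"wz":0,"dx":0,"dy":0,"dz":0,"fingers":0.4}]'; python3 rd.py
```

```text
time: 41.15
position: [0.5578, 0.0355, 0.1913]
tool_rot: [0.377, 3.118, -0.0]
wrist_force: [0.5, -0.8, 1.0]
width: 0.0225
gripper_force: 51.5
0.47 -0.76 0.99 0.08 -0.11 -0.05 [0.5578 0.0355 0.1913] 41.15
time: 42.15
position: [0.5578, 0.0355, 0.1913]
tool_rot: [0.377, 3.118, -0.0]
wrist_force: [0.5, 0.7, -0.4]
width: 0.06
gripper_force: 0.0
0.46 0.67 -0.38 -0.01 0.05 0.0 [0.5578 0.0355 0.1913] 42.15
```

```bash
python3 -m pendant '[{"wx":0,"wy":0,"wz":0,"dx":0,"dy":0,"dz":0,"fingers":0.4},{"wx":0,"wy":0,"wz":0,"dx":0,"dy":0,"dz":-0.02,"fingers":0.4},{"wx":0,"wy":0,"wz":0,"dx":0,"dy":0,"dz":-0.05,"fingers":0.4},{"wx":0,"wy":0,"wz":0,"dx":0,"dy":0,"dz":-0.09,"fingers":0.4},{"wx":0,"wy":0,"wz":0,"dx":0,"dy":0,"dz":-0.14,"fingers":0.4},{"wx":0,"wy":0,"wz":0,"dx":0,"dy":0,"dz":-0.2,"fingers":0.4},{"wx":0,"wy":0,"wz":0,"dx":0,"dy":0,"dz":-0.26,"fingers":0.4},{"wx":0,"wy":0,"wz":0,"dx":0,"dy":0,"dz":-0.3,"fingers":0.4},{"wx":0,"wy":0,"wz":0,"dx":0,"dy":0,"dz":-0.3,"fingers":0.4}]'
for i in 1 2 3 4; do python3 -m pendant '[{"wx":0,"wy":0,"wz":0,"dx":0,"dy":0,"dz":0,"fingers":0.4},{"wx":0,"wy":0,"wz":0,"dx":0,"dy":0,"dz":0,"fingers":0.4},{"wx":0,"wy":0,"wz":0,"dx":0,"dy":0,"dz":0,"fingers":0.4},{"wx":0,"wy":0,"wz":0,"dx":0,"dy":0,"dz":0,"fingers":0.4},{"wx":0,"wy":0,"wz":0,"dx":0,"dy":0,"dz":0,"fingers":0.4},{"wx":0,"wy":0,"wz":0,"dx":0,"dy":0,"dz":0,"fingers":0.4},{"wx":0,"wy":0,"wz":0,"dx":0,"dy":0,"dz":0,"fingers":0.4},{"wx":0,"wy":0,"wz":0,"dx":0,"dy":0,"dz":0,"fingers":0.4},{"wx":0,"wy":0,"wz":0,"dx":0,"dy":0,"dz":0,"fingers":0.4},{"wx":0,"wy":0,"wz":0,"dx":0,"dy":0,"dz":0,"fingers":0.4},{"wx":0,"wy":0,"wz":0,"dx":0,"dy":0,"dz":0,"fingers":0.4},{"wx":0,"wy":0,"wz":0,"dx":0,"dy":0,"dz":0,"fingers":0.4},{"wx":0,"wy":0,"wz":0,"dx":0,"dy":0,"dz":0,"fingers":0.4},{"wx":0,"wy":0,"wz":0,"dx":0,"dy":0,"dz":0,"fingers":0.4},{"wx":0,"wy":0,"wz":0,"dx":0,"dy":0,"dz":0,"fingers":0.4},{"wx":0,"wy":0,"wz":0,"dx":0,"dy":0,"dz":0,"fingers":0.4}]' | head -1; done
python3 -c "
from cell import job; print(job.job_done())"
```

```text
time: 43.28
position: [0.5584, 0.0355, 0.3438]
tool_rot: [0.377, 3.114, 0.001]
wrist_force: [-0.1, -0.3, 0.4]
width: 0.0598
gripper_force: 0.0
time: 45.28
time: 47.28
time: 49.28
time: 51.28
the job is handed in; nothing more can be done
None
```

I hung the blue caddy in the notch, released it with the wrist force near zero and handed the job in at about 51 s; the camera calls had run out, so I couldn't check by picture that it hangs still, and no verdict came back.

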